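# Slide a base plate round the obstacles into the welding jig

## Task

Push the loose aluminium plate flat along the table, between the red magnet and the angle iron, and then into the jig, without it or the robot touching the magnet, the angle iron or the V-block. Press it on against the back stop until the sprung plunger pushes firmly back (about 6 N, on top of the drag of the plate), but not so hard that the blue stop shifts along its strip, and leave the plate lying there against the plunger.

Things in the scene. Friction and masses are not known exactly. Their poses are not given: they have to be found in the camera images.
- plate_center (a point): Centre of the loose aluminium base plate, half-way up (7 mm above its underside). It lies flat on the table, which it rubs with about 2 to 6 N as it slides. Too wide to grip: push it on its edges. Fingers that press down on it as they push add to its drag.
- plate: The same plate; origin at the centre of its underside. 110 mm along its own x, 100 mm along its own y, 14 mm thick, four dark hole marks, 0.28 to 0.45 kg. At the end its x axis points along the jig's x.
- jig: Fixed jig. Origin on the table at the middle of the bay's mouth; x points into the bay, z up. Two aluminium rails, 20 mm high, 15 mm wide, from x = 0 to 90 mm, inner faces at y = +-53.5 mm; at the mouth they flare out to y = +-75 mm at x = -25 mm. The plate goes in along x, its 100 mm width across the bay, and may touch the rails. A dark strip behind the bay (30 wide, 8 high) carries the stop.
- stop: Blue back stop block, 44 mm along jig x, 42 wide, 34 high, with a black knob up to 52 mm. Origin at table height below the middle of its front face, which looks to the bay (jig -x). Friction holds it on the strip: a push of more than about 11 N makes it slide along jig +x.
- magnet: Fixed obstacle: red octagonal welding magnet lying flat, stuck to the table, 78 mm (its x) x 105 mm (its y), 20 mm high; origin at the centre of its underside. It stands beside the bay's mouth, on the side of the plate's start.
- angle_iron: Fixed obstacle: dark angle-iron offcut tacked to the table, 40 mm (its x) x 110 mm (its y), 40 mm high; origin at the centre of its underside. It stands on the robot's side of the lane, across from the magnet; the lane between the two is about 165 mm wide.
- vee: Fixed obstacle: grey V-block, 45 x 50 mm, 42 mm high; origin at the centre of its underside. It stands beyond the far end of the lane, past the bay's mouth.
- stop_face (a point): On the stop's front face, 11 mm above the table, where a steel plunger 10 mm thick sticks out towards the plate (jig -x). Its tip stands 12 to 52 mm in front of this point, by a setting that differs each time and is not measured: find it by feel. It is sprung: pressed in, it pushes back with 2.5 N per mm (stroke 12 mm).

How it is judged:
By the outcome, as a careful person would: the job done as asked, in the order asked, and still so for the second after the job is handed in, with the robot touching nothing.
It also fails if it takes over 72 s, if anything falls off the work surface, if the arm or the gripper's body presses on something with over 40 N, if the wrist force passes 120 N, or if a joint passes its speed limit or range.

## Robot

A 7-joint arm with a two-finger parallel gripper is mounted at the origin on the work surface; the furniture and walls round the work are solid. World frame = base frame: x ahead of the robot, y to its left, z up, the work surface at z = 0. Lengths are in m, angles in rad, forces in N, time in s.
With the tool pointing down it reaches from about 0.375 to 0.925 m from the base axis. Payload 3.1 kg.
Tool frame: the origin (TCP) lies on the centre line of the jaws, within the pads' length; the fingertips stand 17 mm ahead of it and the grasp point (between the pads) lies 2 mm behind it; z points along the fingers, y is the line along which they close (so a half turn about z gives the same grasp; the last joint's range is limited). The gripper opens to 85 mm and grips with 20 to 120 N. Pads are 22 mm wide; open, the fingers measure 114 mm over their backs; the gripper's body (76 mm by 85 mm) begins 54 mm behind the grasp point. The pads swing forward as they close: fully open they stand 13 mm farther back than shut.
Start: joints at [-1.242, 0.383, 0.044, 1.598, -0.018, 1.161, -0.05], TCP at [0.269, 0.592, 0.248] pointing down, gripper open.
Joint ranges: [-2.61, 2.61], [-0.41, 2.15], [-1.48, 1.57], [0, 2.5], [-1.57, 4.71], [0.05, 1.97], [-2.85, 2.85]. Speed limits (rad/s): [2.79, 2.79, 3.14, 3.14, 3.14, 3.14, 3.14].

## Interface

Orientations are given as a unit quaternion [w, x, y, z].
In Python, from plant import bot gives the robot as it stands.
- The arm moves only by the tool step_arm, never from a script. Its argument "deltas" is a list of rows, each a list of 3 entries, a list of its own where there are three numbers: the shift along the tool's x, y, z in mm, then the turn, a rotation vector about the tool's x, y, z in rad, then the opening, from 0 (shut) to 1 (fully open). A call has 1 to 20 rows; each row is the pose to reach, as a shift and turn from the pose commanded when the call began, along the tool's axes at that moment; what a row does not reach only later rows make up. A row lasts 1/12 s, in which the tool goes at most 41.7 mm and 7.16 degrees, less where a joint would pass 70% of its speed; a pose out of reach is approached as far as the arm can. A call with a gripper value outside its range is refused whole. The fingers move at their own pace and stop on an object; the grip force is fixed at half the most. Time passes only in rows, so rows that repeat a pose let the fingers close. It gives the time, the measured TCP pose, the force, the opening and the grip force at its end, in the units of the state.
- bot.sense(): the state, without advancing time (a new reading comes with each control period).
- bot.read_camera(name): name is "side" or "top" or "wrist"; returns (picture, depth): 480x640x3 uint8, red, green, blue; 480x640 float32, m along the optical axis (not along the pixel's ray), 0 where there is no reading.
- bot.get_calibration(name): a dict with "intrinsics" (3x3 intrinsics, pixels), "k1" (the pictures are not rectified: a ray, as slopes to the right and down, at radius r is drawn at 1 + k1 r^2 times it, then the intrinsics apply), "R" (3x3) and "t" (3): a world point X has camera coordinates R X + t; the wrist camera has in their place "hand_eye" (4x4, takes a point from camera to tool coordinates, whose origin is the TCP and whose axes are the flange's). Camera axes: x right, y down, z forward; pixel columns grow to the right and rows downward; lengths in m; the calibration is good to about 2 mm. A picture is of the moment at which its call begins: read the wrist's pose just before it. get_calibration takes no time and is no camera call.
- bot.finish_job(): hands the job in; it is judged then, once.
The state is a dict: "time": time; "q": joint angles; "joint_velocities": joint speeds; "effort": joint torques, N m; "tcp_pos": TCP position; "tcp_rot": TCP orientation; "contact_force": force on the tool from outside, world axes, zero at the start; "wrist_torque": the same for the moment, N m; "finger_gap": finger opening in m; "grip_force": force on a finger pad.
Only numpy, scipy, OpenCV 4.12 (cv2) and the standard library are available. Lean on these libraries where they do the work, as an engineer would, in place of code of your own. Each camera call takes 0.05 s, during which the arm holds its last target. There are 200 camera calls.

## Working session

There is one attempt and no reset: what is moved stays moved. The work goes in short steps, Python scripts to look and compute and a tool call to move; the robot and the scene stay as the last step left them, time stands still between calls to the robot, and variables do not carry over. Pictures are saved under pics/ and viewed, at most 10 in all, crops included, and the job is handed in when it is done.

Besides the shell and the picture viewer there is one more tool, called after "Call:" as a command line: name --argument value ..., lists and objects as JSON in quotes. step_arm: Moves the arm, as the interface text tells. Its arguments: {"type":"object","properties":{"deltas":{"type":"array"}},"required":["deltas"]}

```bash
mkdir -p pics; cat > h.py <<'E'
import numpy as np, cv2
from plant import bot
def und(name,uv):
    c=bot.get_calibration(name);K=np.array(c["intrinsics"]);k1=c["k1"]
    return cv2.undistortPoints(np.float64(uv).reshape(-1,1,2),K,np.array([k1,0,0,0,0.])).reshape(-1,2)
def cast(name,uv,z):
    c=bot.get_calibration(name);R=np.array(c["R"]);t=np.array(c["t"])
    n=und(name,uv);d=np.c_[n,np.ones(len(n))]@R;o=-R.T@t
    return o+d*((z-o[2])/d[:,2])[:,None]
E
python3 - <<'E'
from h import *
for n in("top","side"):
    p,d=bot.read_camera(n); cv2.imwrite(f"pics/{n}0.png",p[:,:,::-1]); np.savez(f"pics/{n}0.npz",p=p,d=d)
    c=bot.get_calibration(n);print(n,c["k1"],-np.array(c["R"]).T@c["t"],np.array(c["R"]).round(2).tolist())
s=bot.sense();print(s["tcp_pos"],s["tcp_rot"],s["contact_force"],s["finger_gap"],s["time"])
E
```

```text
top -0.1265634410385745 [0.45447105 0.0109832  1.14025472] [[-0.01, -1.0, 0.03], [-0.99, 0.01, -0.11], [0.11, -0.03, -0.99]]
side -0.05525172532828661 [ 0.34131158 -0.69125774  0.48551211] [[0.93, -0.36, -0.02], [-0.21, -0.48, -0.85], [0.3, 0.8, -0.52]]
[0.26875888 0.59092816 0.2469861 ] [-1.82740858e-04  2.11755403e-01  9.77321934e-01 -1.20511579e-03] [-0.33394422 -0.1111924   0.05170868] 0.08563572565532697 0.1
```

View pics/top0.png

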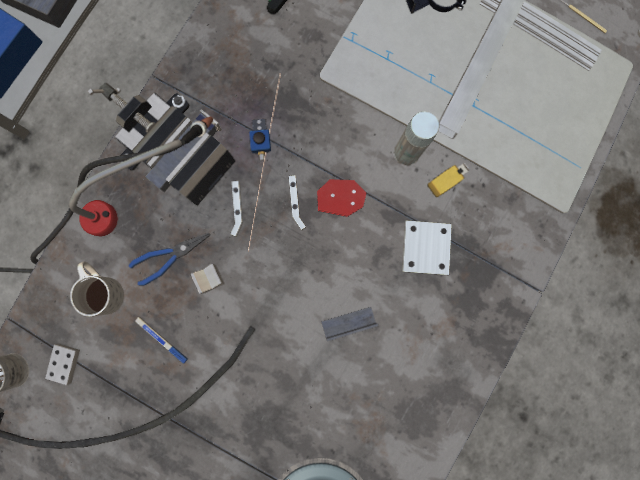

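View pics/side0.png

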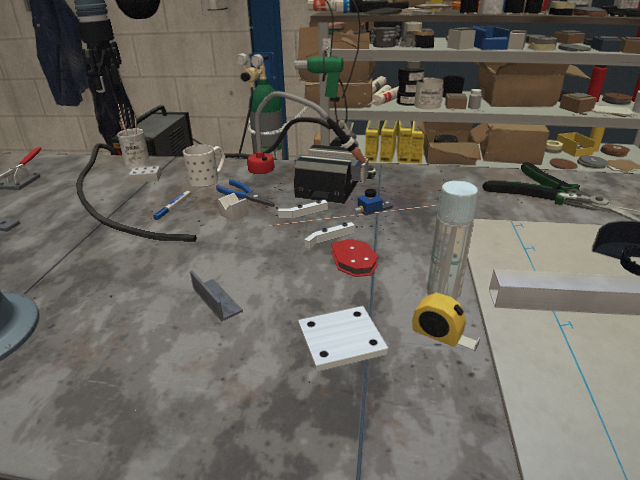

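The top view shows the plate at (428,248), magnet at (341,198), angle iron at (349,323), V-block at (206,278), rails at (237,208) and (296,203) with flares toward the bottom, and the blue stop at (260,140). The plate moves left in the image (+y), then up (+x) into the bay.

```bash
python3 - <<'E'
from h import *
f=np.load("pics/top0.npz");p=f["p"];d=f["d"]
print(bot.get_calibration("top")["intrinsics"])
cr=p[120:350,180:470];cv2.imwrite("pics/crop0.png",cv2.resize(cr,None,fx=2.6,fy=2.6,interpolation=cv2.INTER_CUBIC)[:,:,::-1])
hsv=cv2.cvtColor(p,cv2.COLOR_RGB2HSV)
def big(m,box,z,nm):
    M=np.zeros(m.shape,np.uint8);x0,y0,x1,y1=box;M[y0:y1,x0:x1]=m[y0:y1,x0:x1]*255
    M=cv2.morphologyEx(M,cv2.MORPH_CLOSE,np.ones((5,5)))
    c=max(cv2.findContours(M,0,2)[0],key=cv2.contourArea)
    P=cast("top",c.reshape(-1,2),z)[:,:2]
    r=cv2.minAreaRect((P*1000).astype(np.float32)); print(nm,np.round(r[0],1),np.round(r[1],1),round(r[2],1),cv2.boxPoints(r).round(0).tolist()); return P
br=(hsv[:,:,2]>165)&(hsv[:,:,1]<50)
big(br,(395,210,465,285),.014,"plate")
big(br,(225,170,250,245),.02,"railL")
big(br,(280,165,312,240),.02,"railR")
big((hsv[:,:,1]>140)&((hsv[:,:,0]<10)|(hsv[:,:,0]>170)),(310,170,375,225),.02,"magnet")
big((hsv[:,:,0]>100)&(hsv[:,:,0]<130)&(hsv[:,:,1]>120),(240,120,280,160),.034,"stop")
c=bot.get_calibration("top");R=np.array(c["R"]);t=np.array(c["t"])
v,u=np.mgrid[0:480,0:640];uv=np.c_[u.ravel(),v.ravel()];n=und("top",uv);X=((np.c_[n,np.ones(len(n))]*d.reshape(-1,1))-t)@R
H=X[:,2].reshape(480,640)
print("table z",np.median(H[240:300,300:380]))
for nm,(x0,y0,x1,y1) in dict(angle=(310,295,390,350),vee=(180,255,230,305)).items():
    m=np.zeros(H.shape,bool);m[y0:y1,x0:x1]=(H[y0:y1,x0:x1]>.012)
    q=X[m.ravel()];r=cv2.minAreaRect((q[:,:2]*1000).astype(np.float32));print(nm,np.round(r[0],1),np.round(r[1],1),round(r[2],1),q[:,2].max(),cv2.boxPoints(r).round(0).tolist())
E
```

```text
[[535.23743491   0.         327.4024618 ]
 [  0.         535.23743491 236.53673605]
 [  0.           0.           1.        ]]
plate [ 550.8 -234.7] [ 98.6 109.7] 85.1 [[492.0, -279.0], [601.0, -289.0], [610.0, -190.0], [500.0, -181.0]]
railL [638.1 170.1] [ 20.7 115.8] 89.4 [[580.0, 160.0], [696.0, 159.0], [696.0, 180.0], [580.0, 181.0]]
railR [648.7  45.9] [116.8  22. ] 10.8 [[589.0, 46.0], [593.0, 24.0], [708.0, 46.0], [704.0, 68.0]]
magnet [658.4 -52.1] [102.4  75.6] 89.6 [[620.0, -103.0], [696.0, -104.0], [696.0, -1.0], [621.0, -1.0]]
stop [780.5 120.2] [46.2 40.5] 0.5 [[757.0, 140.0], [758.0, 100.0], [804.0, 100.0], [803.0, 141.0]]
table z -0.00027864024033438773
angle [389.3 -40.7] [148.8  74.4] 65.0 1.1402547249236004 [[324.0, -92.0], [391.0, -124.0], [454.0, 11.0], [387.0, 42.0]]
vee [468.9 158.6] [291.6  65.4] 74.0 1.1402547249236004 [[397.0, 27.0], [460.0, 9.0], [541.0, 290.0], [478.0, 308.0]]
```

View pics/crop0.png

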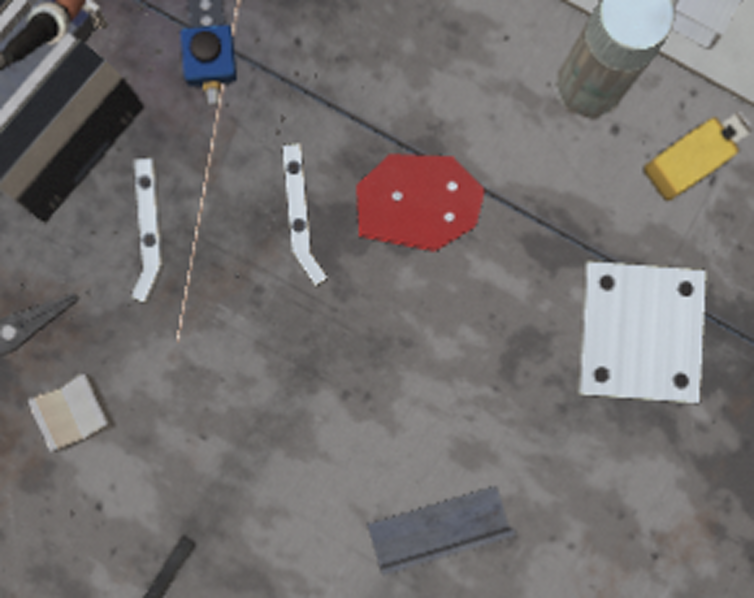

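The crop shows the left rail at (147,225), the right rail at (298,210), the stop at (207,55) with a short brass plunger tip below it at (212,97), the V-block at (68,412) and the angle iron at (440,528). Next I'll fit the jig lines and the remaining obstacles.

```bash
python3 - <<'E'
from h import *
f=np.load("pics/top0.npz");p=f["p"];d=f["d"]
g=cv2.cvtColor(p,cv2.COLOR_RGB2GRAY).astype(float)
def edge(rows,u0,u1,sgn):  # sub-pixel column of strongest gradient of given sign
    o=[]
    for r in rows:
        q=np.diff(g[r,u0:u1])*sgn; i=int(q.argmax()); 
        w=np.clip(q[max(i-1,0):i+2],0,None); o.append((u0+np.average(np.arange(max(i-1,0),i+2)[:len(w)],weights=w)+.5,r))
    return np.array(o)
for nm,rows,a,b,s in [("L left",range(184,208),224,237,1),("L right",range(184,208),236,248,-1),("R left",range(178,206),282,294,1),("R right",range(178,206),293,304,-1)]:
    P=cast("top",edge(rows,a,b,s),.02)[:,:2]*1000
    k=np.polyfit(P[:,0],P[:,1],1);res=P[:,1]-np.polyval(k,P[:,0]);ok=abs(res)<2;k=np.polyfit(P[ok,0],P[ok,1],1)
    print(nm,"slope deg",np.degrees(np.arctan(k[0])).round(2),"y at x=620,690",np.polyval(k,[620,690]).round(1),ok.sum(),np.ptp(P[:,0]))
# points from crop: rail far ends, kinks
C=lambda a:np.array(a)/2.6+[180,120]-.3
nm=["Lfar l","Lfar r","Rfar l","Rfar r","Lkink r","Rkink l","Lmouth","Rmouth"]
for n,x in zip(nm,cast("top",C([(135,159),(152,159),(283,145),(300,145),(160,262),(293,250),(134,300),(325,279)]),.02)):print(n,(x[:2]*1000).round(0))
print("plunger tip",cast("top",C([(213,101)]),.011)*1000)
print("angle corners z=.04/0", (cast("top",C([(368,524),(494,487)]),.04)[:,:2]*1000).round(0).tolist(),(cast("top",C([(368,524),(494,487),(513,530),(382,570)]),.0)[:,:2]*1000).round(0).tolist())
print("vee z.042",(cast("top",C([(30,399),(84,376),(108,422),(52,450)]),.042)[:,:2]*1000).round(0).tolist())
print("magnet bottom pts z0",(cast("top",C([(357,235),(435,250),(482,212)]),.0)[:,:2]*1000).round(0).tolist(),(cast("top",C([(357,182),(390,153),(450,155)]),.02)[:,:2]*1000).round(0).tolist())
E
```

```text
L left slope deg 5.17 y at x=620,690 [175.  181.3] 24 49.65547202713833
L right slope deg 4.35 y at x=620,690 [160.8 166.1] 24 49.64071566551797
R left slope deg 5.13 y at x=620,690 [52.5 58.8] 28 58.37074914767709
R right slope deg 5.19 y at x=620,690 [37.7 44.1] 28 58.394826489011166
Lfar l [696. 181.]
Lfar r [696. 167.]
Rfar l [707.  59.]
Rfar r [707.  45.]
Lkink r [611. 160.]
Rkink l [620.  51.]
Lmouth [580. 180.]
Rmouth [596.  26.]
plunger tip [[746.80714438 117.694114    11.        ]]
angle corners z=.04/0 [[399.0, -7.0], [427.0, -106.0]] [[397.0, -7.0], [426.0, -110.0], [391.0, -125.0], [360.0, -18.0]]
vee z.042 [[500.0, 259.0], [518.0, 216.0], [481.0, 197.0], [460.0, 241.0]]
magnet bottom pts z0 [[635.0, -1.0], [622.0, -65.0], [653.0, -105.0]] [[675.0, -1.0], [699.0, -28.0], [698.0, -78.0]]
```

Call:
step_arm --deltas '[[[-627,-715,30],[0,0,1.232],1],[[-627,-715,30],[0,0,1.232],1],[[-627,-715,30],[0,0,1.232],1],[[-627,-715,30],[0,0,1.232],1],[[-627,-715,30],[0,0,1.232],1],[[-627,-715,30],[0,0,1.232],1],[[-627,-715,30],[0,0,1.232],1],[[-627,-715,30],[0,0,1.232],1],[[-627,-715,30],[0,0,1.232],1],[[-627,-715,30],[0,0,1.232],1],[[-627,-715,30],[0,0,1.232],1],[[-627,-715,30],[0,0,1.232],1],[[-627,-715,30],[0,0,1.232],1],[[-627,-715,30],[0,0,1.232],1],[[-627,-715,30],[0,0,1.232],1],[[-627,-715,30],[0,0,1.232],1],[[-627,-715,30],[0,0,1.232],1],[[-627,-715,30],[0,0,1.232],1],[[-627,-715,30],[0,0,1.232],1],[[-627,-715,30],[0,0,1.232],1]]'

```text
time: 1.77
tcp_pos: [0.5098, -0.2072, 0.2216]
tcp_rot: [-0.0, 0.737, 0.676, 0.0]
contact_force: [-0.3, 0.3, 0.7]
finger_gap: 0.0857
grip_force: 0.0
```

Call:
step_arm --deltas '[[[-109,43,0],[0,0,0],1],[[-109,43,0],[0,0,0],1],[[-109,43,0],[0,0,0],1],[[-109,43,80],[0,0,0],1],[[-109,43,160],[0,0,0],1],[[-109,43,160],[0,0,0],1],[[-109,43,160],[0,0,0],1],[[-109,43,160],[0,0,0],1],[[-109,43,160],[0,0,0],1]]'

```text
time: 2.52
tcp_pos: [0.5409, -0.3167, 0.0596]
tcp_rot: [-0.003, 0.737, 0.675, -0.001]
contact_force: [-0.7, -0.3, 0.5]
finger_gap: 0.0855
grip_force: 0.0
```

```bash
python3 - <<'E'
from h import *
s=bot.sense();print(s["time"],s["tcp_pos"],s["tcp_rot"],s["contact_force"])
p,d=bot.read_camera("side");cv2.imwrite("pics/side1.png",p[:,:,::-1])
E
```

```text
2.5167 [ 0.54093263 -0.31672148  0.05960909] [-0.00287274  0.73748648  0.6753545  -0.00131797] [-0.73572939 -0.29555986  0.52377469]
```

View pics/side1.png

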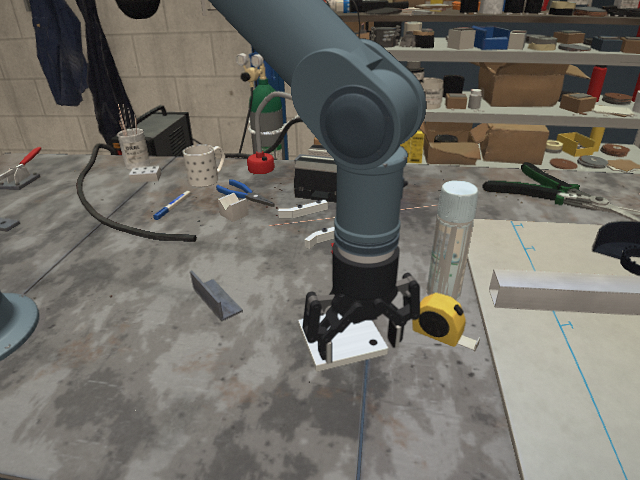

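The picture shows the open gripper at (365,290), with fingertips near (328,360) and (396,345), standing on the near (-y) side of the plate.

```bash
python3 - <<'E'
from h import *
c=bot.get_calibration("side");R=np.array(c["R"]);t=np.array(c["t"]);o=-R.T@t
n=und("side",[(328,361),(397,346)]);d=np.c_[n,np.ones(2)]@R
for y in(-.328,-.317,-.306):print(y,(o+d*((y-o[1])/d[:,1])[:,None]).round(4).tolist())
E
```

```text
-0.328 [[0.4904, -0.328, 0.067], [0.5895, -0.328, 0.0542]]
-0.317 [[0.4949, -0.317, 0.0543], [0.597, -0.317, 0.0411]]
-0.306 [[0.4994, -0.306, 0.0417], [0.6045, -0.306, 0.028]]
```

Call:
step_arm --deltas '[[[-2,2,20],[0,0,0],1],[[-2,2,36],[0,0,0],1],[[-2,2,36],[0,0,0],1],[[-2,2,37],[0,0,0],1],[[-2,2,38],[0,0,0],1],[[-2,2,39],[0,0,0],1],[[-2,2,39],[0,0,0],1],[[-2,2,39],[0,0,0],1]]'

```text
time: 3.23
tcp_pos: [0.5452, -0.3204, 0.0237]
tcp_rot: [0.0, 0.738, 0.675, 0.0]
contact_force: [-0.1, -0.6, 0.5]
finger_gap: 0.0857
grip_force: 0.0
```

Call:
step_arm --deltas '[[[0,0,1],[0,0,0],1],[[0,0,2],[0,0,0],1],[[0,0,3],[0,0,0],1],[[0,0,3],[0,0,0],1],[[0,0,3],[0,0,0],1]]'

```text
time: 3.65
tcp_pos: [0.5447, -0.3201, 0.0198]
tcp_rot: [-0.0, 0.737, 0.675, -0.0]
contact_force: [-0.0, -0.1, 0.4]
finger_gap: 0.0858
grip_force: 0.0
```

Call:
step_arm --deltas '[[[0,0,1],[0,0,0],1],[[0,0,2],[0,0,0],1],[[0,0,3],[0,0,0],1],[[0,0,4],[0,0,0],1],[[0,0,4],[0,0,0],1]]'

```text
time: 4.07
tcp_pos: [0.5446, -0.3201, 0.0157]
tcp_rot: [-0.0, 0.738, 0.675, -0.0]
contact_force: [0.3, 1.0, -0.2]
finger_gap: 0.0857
grip_force: 0.0
```

Call:
step_arm --deltas '[[[0,0,1],[0,0,0],1],[[0,0,2],[0,0,0],1],[[0,0,3],[0,0,0],1],[[0,0,4],[0,0,0],1],[[0,0,5],[0,0,0],1],[[0,0,6],[0,0,0],1],[[0,0,6],[0,0,0],1]]'

```text
time: 4.65
tcp_pos: [0.5447, -0.3201, 0.0097]
tcp_rot: [-0.0, 0.737, 0.675, -0.0]
contact_force: [-0.2, -0.3, -0.5]
finger_gap: 0.0853
grip_force: 0.0
```

Call:
step_arm --deltas '[[[6,0,0],[0,0,0],1],[[12,0,0],[0,0,0],1],[[18,0,0],[0,0,0],1],[[22,0,0],[0,0,0],1],[[26,0,0],[0,0,0],1],[[30,0,0],[0,0,0],1],[[34,0,0],[0,0,-0.005],1],[[38,0,0],[0,0,-0.015],1],[[42,-0.1,0],[0,0,-0.025],1],[[46,-0.3,0],[0,0,-0.036],1],[[50,-0.4,0],[0,0,-0.046],1],[[54,-0.6,0],[0,0,-0.056],1],[[58,-0.9,0],[0,0,-0.066],1],[[62,-1.1,0],[0,0,-0.077],1],[[66,-1.5,0],[0,0,-0.087],1],[[70,-1.8,0],[0,0,-0.097],1],[[74,-2.2,0],[0,0,-0.107],1],[[78,-2.7,0],[0,0,-0.117],1],[[82,-3.2,0],[0,0,-0.128],1],[[82,-3.2,0],[0,0,-0.128],1]]'

```text
time: 6.32
tcp_pos: [0.5489, -0.2368, 0.01]
tcp_rot: [-0.001, 0.692, 0.722, 0.0]
contact_force: [-0.4, -0.3, 0.3]
finger_gap: 0.0856
grip_force: 0.0
```

```bash
cat >> h.py <<'E'
def plate(name="top",tag=None,box=None):
    "plate pose from its top face; prints centre (mm), sides, yaw of its long side"
    p,_=bot.read_camera(name)
    if tag:cv2.imwrite(f"pics/{tag}.png",p[:,:,::-1])
    hsv=cv2.cvtColor(p,cv2.COLOR_RGB2HSV);m=((hsv[:,:,2]>165)&(hsv[:,:,1]<50)).astype(np.uint8)*255
    x0,y0,x1,y1=box;M=np.zeros_like(m);M[y0:y1,x0:x1]=m[y0:y1,x0:x1]
    M=cv2.morphologyEx(M,cv2.MORPH_CLOSE,np.ones((5,5)))
    c=max(cv2.findContours(M,0,2)[0],key=cv2.contourArea)
    r=cv2.minAreaRect((cast(name,c.reshape(-1,2),.014)[:,:2]*1000).astype(np.float32))
    print(name,np.round(r[0],1),np.round(r[1],1),round(r[2],1),cv2.boxPoints(r).round(0).tolist())
E
python3 - <<'E'
from h import *
s=bot.sense();print(s["time"],s["tcp_pos"],s["contact_force"])
plate("top","top2",(310,210,470,290)); plate("side","side2",(250,250,430,400))
E
```

```text
6.3167 [ 0.54892189 -0.2367662   0.0099642 ] [-0.38908479 -0.32298547  0.25404015]
top [ 544.7 -174.6] [109.5  99.4] 2.3 [[488.0, -127.0], [492.0, -226.0], [601.0, -222.0], [597.0, -123.0]]
side [ 555.9 -209.3] [85.1 35.7] 2.6 [[513.0, -193.0], [514.0, -229.0], [599.0, -225.0], [598.0, -189.0]]
```

View pics/side2.png

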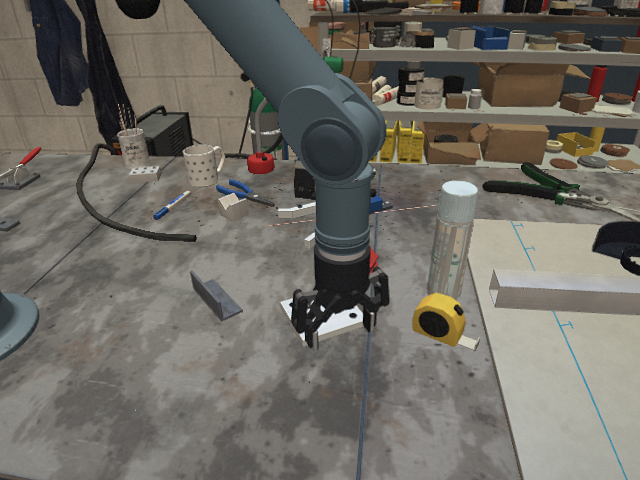

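The picture shows the plate being pushed square, with the fingers on its near edge around (310,340)–(372,320). Top measurement matches the plan.

Call:
step_arm --deltas '[[[4,0,0],[0,0,-0.01],1],[[9,-0.2,0],[0,0,-0.02],1],[[15,-0.4,0],[0,0,-0.03],1],[[22,-0.6,0],[0,0,-0.04],1],[[29,-0.8,0],[0,0,-0.048],1],[[36,-1,0],[0,0,-0.048],1],[[43,-1.1,0],[0,0,-0.048],1],[[50,-1.2,0],[0,0,-0.048],1],[[57,-1.3,0],[0,0,-0.048],1],[[64,-1.5,0],[0,0,-0.048],1],[[71,-1.6,0],[0,0,-0.048],1],[[78,-1.8,0],[0,0,-0.048],1],[[85,-2,0],[0,0,-0.048],1],[[92,-2.1,0],[0,0,-0.048],1],[[99,-2.3,0],[0,0,-0.048],1],[[106,-2.4,0],[0,0,-0.048],1],[[113,-2.6,0],[0,0,-0.048],1],[[120,-2.8,0],[0,0,-0.048],1],[[127,-3,0],[0,0,-0.048],1],[[134,-3,0],[0,0,-0.048],1]]'

```text
time: 8.08
tcp_pos: [0.5404, -0.104, 0.01]
tcp_rot: [0.0, 0.675, 0.737, -0.0]
contact_force: [0.7, -3.3, 2.3]
finger_gap: 0.0852
grip_force: 1.7
```

```bash
python3 - <<'E'
from h import *
s=bot.sense();print(s["time"],s["tcp_pos"],s["tcp_rot"],s["contact_force"])
plate("top","top3",(260,225,470,300))
E
```

```text
8.0833 [ 0.54036854 -0.1039766   0.01004603] [ 3.72426150e-05  6.75350087e-01  7.37497287e-01 -1.01251256e-04] [ 0.74679757 -3.25535237  2.31038383]
top [533.4 -36.4] [109.4  86.4] 5.1 [[475.0, 2.0], [483.0, -84.0], [592.0, -75.0], [584.0, 11.0]]
```

Call:
step_arm --deltas '[[[8,-0.1,0],[0,0,0],1],[[16,-0.2,0],[0,0,0],1],[[24,-0.3,0],[0,0,0],1],[[32,-0.4,0],[0,0,0],1],[[40,-0.5,0],[0,0,0],1],[[48,-0.6,0],[0,0,0],1],[[56,-0.7,0],[0,0,0],1],[[64,-0.8,0],[0,0,0],1],[[72,-0.9,0],[0,0,0],1],[[80,-1,0],[0,0,0],1],[[88,-1.1,0],[0,0,0],1],[[96,-1.2,0],[0,0,0],1],[[104,-1.3,0],[0,0,0],1],[[112,-1.4,0],[0,0,0],1],[[119,-1.5,0],[0,0,0],1],[[125,-1.6,0],[0,0,0],1],[[130,-1.7,0],[0,0,0],1],[[134,-1.8,0],[0,0,0],1],[[136,-1.9,0],[0,0,0],1],[[136,-2,0],[0,0,0],1]]'

```text
time: 9.8
tcp_pos: [0.5264, 0.0318, 0.0099]
tcp_rot: [-0.0, 0.675, 0.738, 0.0]
contact_force: [-0.3, -0.0, 0.6]
finger_gap: 0.0855
grip_force: 0.0
```

Call:
step_arm --deltas '[[[-10,0,0],[0,0,0],1],[[-30,0,0],[0,0,0],1],[[-50,0,0],[0,0,0],1],[[-70,0,0],[0,0,0],1],[[-70,0,0],[0,0,0],1],[[-70,0,0],[0,0,0],1]]'

```text
time: 10.3
tcp_pos: [0.5326, -0.0413, 0.0103]
tcp_rot: [0.0, 0.677, 0.736, -0.0]
contact_force: [-0.7, 1.1, 0.7]
finger_gap: 0.0851
grip_force: 0.0
```

```bash
python3 - <<'E'
from h import *
s=bot.sense();print(s["time"],s["tcp_pos"],s["tcp_rot"],s["contact_force"])
plate("top","top4",(245,225,320,310))
E
```

```text
10.3 [ 0.5326289  -0.0413149   0.01029305] [ 2.43905810e-04  6.76985370e-01  7.35996431e-01 -4.98308886e-05] [-0.65000889  1.09829747  0.66478609]
top [523.4  94.3] [117.6  99.5] 4.8 [[461.0, 139.0], [469.0, 40.0], [586.0, 50.0], [578.0, 149.0]]
```

View pics/top4.png

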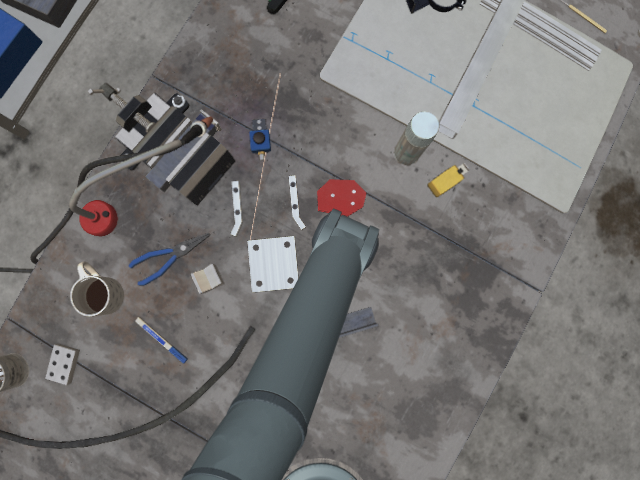

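The top view shows the plate at (273,264) in front of the bay mouth, clear of the magnet and the angle iron. It is about 3 mm short of the jig's centre line, so I'll nudge it and then go round behind it.

Call:
step_arm --deltas '[[[25,0,0],[0,0,0],1],[[50,0,0],[0,0,0],1],[[62,0,0],[0,0,0],1],[[66,0,0],[0,0,0],1],[[69,0,0],[0,0,0],1],[[71,0,0],[0,0,0],1],[[73,0,0],[0,0,0],1],[[73,0,0],[0,0,0],1],[[65,0,0],[0,0,0],1],[[40,0,0],[0,0,0],1],[[20,0,0],[0,0,0],1],[[0,0,-30],[0,0,0],0.5],[[0,0,-70],[0,0,0],0.5],[[0,0,-70],[0,0,0],0.5],[[0,0,-70],[0,0,0],0.5]]'

```text
time: 11.6
tcp_pos: [0.5349, -0.041, 0.0825]
tcp_rot: [0.002, 0.677, 0.736, 0.002]
contact_force: [-0.5, 0.2, -1.0]
finger_gap: 0.0428
grip_force: 0.0
```

Call:
step_arm --deltas '[[[132,-96,0],[0,0,1.571],0.5],[[132,-96,0],[0,0,1.571],0.5],[[132,-96,0],[0,0,1.571],0.5],[[132,-96,0],[0,0,1.571],0.5],[[132,-96,0],[0,0,1.571],0.5],[[132,-96,0],[0,0,1.571],0.5],[[132,-96,0],[0,0,1.571],0.5],[[132,-96,0],[0,0,1.571],0.5],[[132,-96,0],[0,0,1.571],0.5],[[132,-96,0],[0,0,1.571],0.5],[[132,-96,0],[0,0,1.571],0.5],[[132,-96,0],[0,0,1.571],0.5],[[132,-96,0],[0,0,1.571],0.5],[[132,-96,0],[0,0,1.571],0.5],[[132,-96,0],[0,0,1.571],0.5],[[132,-96,0],[0,0,1.571],0.5]]'

```text
time: 12.93
tcp_pos: [0.4249, 0.0839, 0.0796]
tcp_rot: [0.0, 0.999, 0.045, -0.001]
contact_force: [-1.3, 0.2, -0.0]
finger_gap: 0.0426
grip_force: 0.0
```

```bash
python3 - <<'E'
from h import *
s=bot.sense();print(s["time"],s["tcp_pos"],s["tcp_rot"],s["contact_force"],s["finger_gap"])
plate("top","top5",(245,240,320,310))
p,d=bot.read_camera("side");cv2.imwrite("pics/side5.png",p[:,:,::-1])
E
```

```text
12.9333 [0.42493079 0.08386554 0.0795529 ] [ 3.11946665e-04  9.98986302e-01  4.50111307e-02 -5.18786235e-04] [-1.29027614  0.18292723 -0.00891593] 0.042588681693925406
top [519.5  94.3] [108.8  99.4] 4.8 [[461.0, 139.0], [469.0, 40.0], [578.0, 49.0], [570.0, 148.0]]
```

View pics/side5.png

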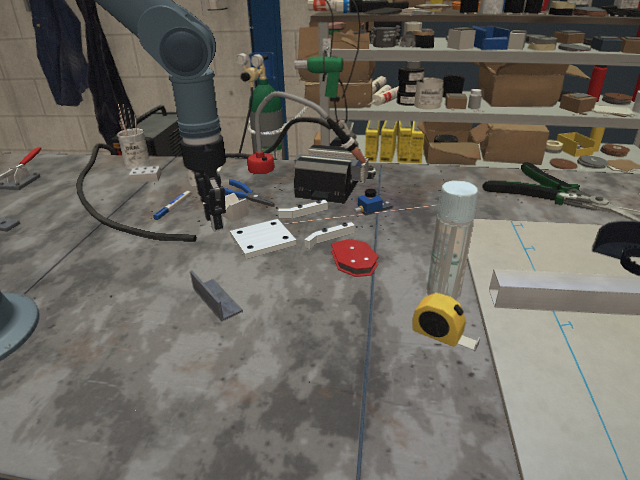

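The side view shows the gripper at (205,190), standing behind the plate at (262,237) on the robot side, and the bay beyond. The plate hadn't moved from the nudge, so I'll make up the 3 mm while approaching the mouth.

Call:
step_arm --deltas '[[[0,-2,30],[0,0,0],0.5],[[0,-2,50],[0,0,0],0.5],[[0,-2,54],[0,0,0],0.5],[[0,-2,56],[0,0,0],0.5],[[0,-2,58],[0,0,0],0.5],[[0,-2,59],[0,0,0],0.5],[[0,-2,60],[0,0,0],0.5],[[0,-2,60],[0,0,0],0.5]]'

```text
time: 13.7
tcp_pos: [0.4259, 0.0863, 0.0206]
tcp_rot: [-0.0, 0.999, 0.044, 0.001]
contact_force: [-0.5, -0.7, -0.1]
finger_gap: 0.0428
grip_force: 0.0
```

Call:
step_arm --deltas '[[[0,0,0.5],[0,0,0],0.5],[[0,0,1],[0,0,0],0.5],[[0,0,1.5],[0,0,0],0.5],[[0,0,2],[0,0,0],0.5],[[0,0,2.5],[0,0,0],0.5],[[0,0,3],[0,0,0],0.5],[[0,0,3],[0,0,0],0.5]]'

```text
time: 14.28
tcp_pos: [0.4252, 0.0861, 0.0169]
tcp_rot: [0.0, 0.999, 0.044, -0.0]
contact_force: [0.0, 0.3, -0.3]
finger_gap: 0.0431
grip_force: 0.0
```

Call:
step_arm --deltas '[[[10,0,0],[0,0,0],0.5],[[18,0,0],[0,0,0],0.5],[[23,0,0],[0,0,0],0.5],[[27,0,0],[0,0,0],0.5],[[31,0,0],[0,0,0],0.5],[[35,-0.3,0],[0,0,0],0.5],[[39,-0.6,0],[0,0,0],0.5],[[43,-1,0],[0,0,0],0.5],[[47,-1.4,0],[0,0,0],0.5],[[51,-1.8,0],[0,0,0],0.5],[[55,-2.2,0],[0,0,0],0.5],[[59,-2.6,0],[0,0,0],0.5],[[63,-3,0],[0,0,0],0.5],[[67,-3,0],[0,0,0],0.5],[[70,-3,0],[0,0,0],0.5],[[70,-3,0],[0,0,0],0.5]]'

```text
time: 15.62
tcp_pos: [0.4961, 0.0955, 0.0173]
tcp_rot: [0.0, 0.999, 0.044, 0.001]
contact_force: [-0.1, -0.4, -0.8]
finger_gap: 0.0432
grip_force: 0.1
```

```bash
python3 - <<'E'
from h import *
s=bot.sense();print(s["time"],s["tcp_pos"],s["tcp_rot"],s["contact_force"],s["finger_gap"])
p,d=bot.read_camera("top");cv2.imwrite("pics/top6.png",cv2.resize(p[120:350,180:470],None,fx=2.6,fy=2.6,interpolation=cv2.INTER_CUBIC)[:,:,::-1])
E
```

```text
15.6167 [0.49614774 0.09549721 0.01727726] [4.49680861e-05 9.99029670e-01 4.40315941e-02 9.66526897e-04] [-0.14861094 -0.4198275  -0.8257747 ] 0.04318832723800932
```

View pics/top6.png

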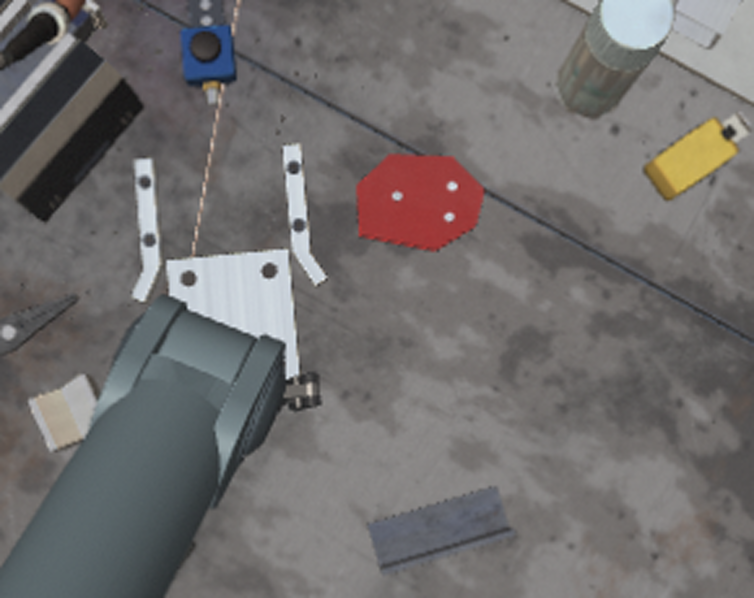

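The crop shows the plate's front corners at (167,261) and (289,250), just inside the rail kinks at (160,262) and (293,250). It is nearly centred, so I carry on straight.

Call:
step_arm --deltas '[[[4,0,0],[0,0,0],0.5],[[8,0,0],[0,0,0],0.5],[[12,-0.2,0],[0,0,0],0.5],[[16,-0.4,0],[0,0,0],0.5],[[20,-0.5,0],[0,0,0],0.5],[[24,-0.5,0],[0,0,0],0.5],[[28,-0.5,0],[0,0,0],0.5],[[32,-0.5,0],[0,0,0],0.5],[[36,-0.5,0],[0,0,0],0.5],[[40,-0.5,0],[0,0,0],0.5]]'

```text
time: 16.5
tcp_pos: [0.535, 0.0993, 0.0169]
tcp_rot: [0.0, 0.999, 0.044, 0.0]
contact_force: [-3.2, -0.4, 0.1]
finger_gap: 0.043
grip_force: 1.1
```

Call:
step_arm --deltas '[[[3,0,0],[0,0,0],0.5],[[6,0,0],[0,0,0],0.5],[[9,0,0],[0,0,0],0.5],[[12,0,0],[0,0,0],0.5],[[15,0,0],[0,0,0],0.5],[[18,0,0],[0,0,0],0.5],[[21,0,0],[0,0,0],0.5],[[24,0,0],[0,0,0],0.5]]'

```text
time: 17.17
tcp_pos: [0.5587, 0.1014, 0.017]
tcp_rot: [-0.0, 0.999, 0.044, -0.0]
contact_force: [-2.4, -0.7, 1.3]
finger_gap: 0.0428
grip_force: 1.3
```

Call:
step_arm --deltas '[[[3,0,0],[0,0,0],0.5],[[6,0,0],[0,0,0],0.5],[[9,0,0],[0,0,0],0.5],[[12,0,0],[0,0,0],0.5],[[15,0,0],[0,0,0],0.5],[[18,0,0],[0,0,0],0.5],[[21,0,0],[0,0,0],0.5],[[24,0,0],[0,0,0],0.5],[[27,0,0],[0,0,0],0.5],[[30,0,0],[0,0,0],0.5]]'

```text
time: 18.0
tcp_pos: [0.5886, 0.104, 0.017]
tcp_rot: [0.0, 0.999, 0.044, -0.0]
contact_force: [-2.9, 0.1, 1.4]
finger_gap: 0.0424
grip_force: 1.4
```

```bash
python3 - <<'E'
from h import *
s=bot.sense();print(s["time"],s["tcp_pos"],s["contact_force"])
p,d=bot.read_camera("top");cv2.imwrite("pics/top7.png",cv2.resize(p[120:300,190:330],None,fx=3.3,fy=3.3,interpolation=cv2.INTER_CUBIC)[:,:,::-1])
E
```

```text
18.0 [0.58862835 0.1040047  0.01701734] [-2.88531967  0.10561178  1.35258269]
```

View pics/top7.png

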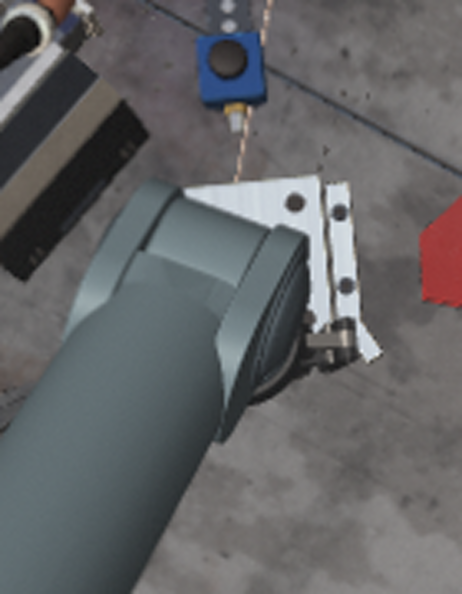

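The crop shows the plate in the bay with its front edge at row 184 and the plunger tip at (236,130), about 35 mm ahead. I'll approach slowly.

Call:
step_arm --deltas '[[[2,0,0],[0,0,0],0.5],[[4,0,0],[0,0,0],0.5],[[6,0,0],[0,0,0],0.5],[[8,0,0],[0,0,0],0.5],[[10,0,0],[0,0,0],0.5],[[12,0,0],[0,0,0],0.5],[[14,0,0],[0,0,0],0.5],[[16,0,0],[0,0,0],0.5],[[18,0,0],[0,0,0],0.5],[[20,0,0],[0,0,0],0.5],[[22,0,0],[0,0,0],0.5],[[24,0,0],[0,0,0],0.5]]'

```text
time: 19.05
tcp_pos: [0.6124, 0.1061, 0.017]
tcp_rot: [0.0, 0.999, 0.044, -0.0]
contact_force: [-3.1, -0.5, 1.0]
finger_gap: 0.043
grip_force: 1.6
```

Call:
step_arm --deltas '[[[0.5,0,0],[0,0,0],0.5],[[1,0,0],[0,0,0],0.5],[[1.5,0,0],[0,0,0],0.5],[[2,0,0],[0,0,0],0.5],[[2.5,0,0],[0,0,0],0.5],[[3,0,0],[0,0,0],0.5]]'

```text
time: 19.55
tcp_pos: [0.6152, 0.1064, 0.017]
tcp_rot: [-0.0, 0.999, 0.044, -0.0]
contact_force: [-3.3, -0.3, 2.6]
finger_gap: 0.0424
grip_force: 1.6
```

Call:
step_arm --deltas '[[[0.5,0,0],[0,0,0],0.5],[[1,0,0],[0,0,0],0.5],[[1.5,0,0],[0,0,0],0.5],[[2,0,0],[0,0,0],0.5],[[2.5,0,0],[0,0,0],0.5],[[3,0,0],[0,0,0],0.5]]'

```text
time: 20.05
tcp_pos: [0.6183, 0.1066, 0.017]
tcp_rot: [0.0, 0.999, 0.044, -0.0]
contact_force: [-3.3, -0.8, 1.4]
finger_gap: 0.0427
grip_force: 1.6
```

Call:
step_arm --deltas '[[[0.5,0,0],[0,0,0],0.5],[[1,0,0],[0,0,0],0.5],[[1.5,0,0],[0,0,0],0.5],[[2,0,0],[0,0,0],0.5]]'

```text
time: 20.38
tcp_pos: [0.6203, 0.1068, 0.017]
tcp_rot: [-0.0, 0.999, 0.044, -0.0]
contact_force: [-2.7, -0.8, 1.3]
finger_gap: 0.0429
grip_force: 1.6
```

Call:
step_arm --deltas '[[[0.5,0,0],[0,0,0],0.5],[[1,0,0],[0,0,0],0.5],[[1.5,0,0],[0,0,0],0.5],[[2,0,0],[0,0,0],0.5]]'

```text
time: 20.72
tcp_pos: [0.6222, 0.107, 0.017]
tcp_rot: [0.0, 0.999, 0.044, -0.0]
contact_force: [-3.6, -0.4, 1.6]
finger_gap: 0.0426
grip_force: 1.8
```

Call:
step_arm --deltas '[[[0.5,0,0],[0,0,0],0.5],[[1,0,0],[0,0,0],0.5],[[1.5,0,0],[0,0,0],0.5]]'

```text
time: 20.97
tcp_pos: [0.6228, 0.107, 0.0168]
tcp_rot: [-0.0, 0.999, 0.044, -0.001]
contact_force: [-4.3, -1.1, 4.1]
finger_gap: 0.0428
grip_force: 2.9
```

Call:
step_arm --deltas '[[[0.5,0,0],[0,0,0],0.5],[[1,0,0],[0,0,0],0.5]]'

```text
time: 21.13
tcp_pos: [0.6231, 0.107, 0.0167]
tcp_rot: [-0.0, 0.999, 0.044, -0.002]
contact_force: [-6.4, -0.5, 5.8]
finger_gap: 0.0427
grip_force: 3.6
```

Contact with the plunger is building, but the vertical force rises with it (the fingers are bearing down), so I'll relieve that with a small lift.

Call:
step_arm --deltas '[[[0,0,-0.5],[0,0,0],0.5],[[0,0,-1],[0,0,0],0.5],[[0,0,-1],[0,0,0],0.5]]'

```text
time: 21.38
tcp_pos: [0.6235, 0.1072, 0.0169]
tcp_rot: [0.0, 0.999, 0.044, -0.001]
contact_force: [-4.0, -1.3, -2.3]
finger_gap: 0.0426
grip_force: 2.1
```

Call:
step_arm --deltas '[[[0.5,0,0],[0,0,0],0.5],[[1,0,-0.1],[0,0,0],0.5],[[1.5,0,-0.2],[0,0,0],0.5],[[1.5,0,-0.2],[0,0,0],0.5]]'

```text
time: 21.72
tcp_pos: [0.6245, 0.1072, 0.0171]
tcp_rot: [0.0, 0.999, 0.044, -0.002]
contact_force: [-5.9, -0.8, -1.7]
finger_gap: 0.0428
grip_force: 2.8
```

Call:
step_arm --deltas '[[[0.5,0,0],[0,0,0],0.5],[[1,0,0],[0,0,0],0.5],[[1.5,0,-0.1],[0,0,0],0.5],[[1.5,0,-0.1],[0,0,0],0.5]]'

```text
time: 22.05
tcp_pos: [0.6249, 0.1072, 0.0169]
tcp_rot: [-0.0, 0.999, 0.044, -0.003]
contact_force: [-7.3, 0.3, -1.7]
finger_gap: 0.0428
grip_force: 3.5
```

Call:
step_arm --deltas '[[[0.5,0,0],[0,0,0],0.5],[[1,0,0],[0,0,0],0.5],[[1.5,0,0],[0,0,0],0.5],[[1.5,0,0],[0,0,0],0.5]]'

```text
time: 22.38
tcp_pos: [0.6254, 0.1073, 0.0169]
tcp_rot: [-0.0, 0.999, 0.044, -0.004]
contact_force: [-9.3, -0.9, 1.0]
finger_gap: 0.0424
grip_force: 4.6
```

Call:
step_arm --deltas '[[[0.5,0,0],[0,0,0],0.5],[[1,0,-0.1],[0,0,0],0.5],[[1,0,-0.1],[0,0,0],0.5]]'

```text
time: 22.63
tcp_pos: [0.6258, 0.1073, 0.0169]
tcp_rot: [-0.0, 0.999, 0.044, -0.005]
contact_force: [-9.8, -0.8, 1.5]
finger_gap: 0.043
grip_force: 5.2
```

Call:
step_arm --deltas '[[[0,0,0],[0,0,0],0.5],[[0,0,0],[0,0,0],0.5]]'

```text
time: 22.8
tcp_pos: [0.6257, 0.1073, 0.0169]
tcp_rot: [-0.0, 0.999, 0.044, -0.005]
contact_force: [-9.4, -0.7, 1.2]
finger_gap: 0.043
grip_force: 5.1
```

Call:
step_arm --deltas '[[[0.5,0,0],[0,0,0],0.5],[[1,0,-0.2],[0,0,0],0.5],[[1,0,-0.3],[0,0,0],0.5],[[1,0,-0.3],[0,0,0],0.5]]'

```text
time: 23.13
tcp_pos: [0.6261, 0.1073, 0.0169]
tcp_rot: [-0.0, 0.999, 0.044, -0.006]
contact_force: [-11.7, -0.5, 0.5]
finger_gap: 0.0426
grip_force: 5.5
```

Call:
step_arm --deltas '[[[-2,0,0],[0,0,0],0.5],[[-4,0,0],[0,0,0],0.5],[[-6,0,0],[0,0,0],0.5],[[-8,0,0],[0,0,0],0.5],[[-10,0,0],[0,0,0],0.5],[[-13,0,0],[0,0,0],0.5],[[-20,0,0],[0,0,0],0.5],[[-35,0,0],[0,0,0],0.5],[[-55,0,0],[0,0,0],0.5],[[-75,0,-10],[0,0,0],0.5],[[-95,0,-50],[0,0,0],0.5],[[-115,0,-90],[0,0,0],0.5],[[-135,0,-130],[0,0,0],0.5],[[-135,0,-150],[0,0,0],0.5],[[-135,0,-150],[0,0,0],0.5],[[-135,0,-150],[0,0,0],0.5]]'

```text
time: 24.47
tcp_pos: [0.4987, 0.0968, 0.171]
tcp_rot: [-0.002, 0.999, 0.044, 0.003]
contact_force: [-0.1, -0.3, -0.6]
finger_gap: 0.043
grip_force: 0.0
```

```bash
python3 - <<'E'
from h import *
s=bot.sense();print(s["time"],s["tcp_pos"],s["contact_force"])
p,d=bot.read_camera("top")
hsv=cv2.cvtColor(p,cv2.COLOR_RGB2HSV)
for q in(np.load("pics/top0.npz")["p"],p):
    h=cv2.cvtColor(q,cv2.COLOR_RGB2HSV);m=((h[:,:,0]>100)&(h[:,:,0]<130)&(h[:,:,1]>120))[110:160,240:280]
    v,u=np.nonzero(m);print("stop px",u.mean()+240,v.mean()+110,v.max()+110,len(u))
cv2.imwrite("pics/top8.png",cv2.resize(p[120:300,190:350],None,fx=3.3,fy=3.3,interpolation=cv2.INTER_CUBIC)[:,:,::-1])
E
```

```text
24.4667 [0.49865769 0.0967625  0.17102633] [-0.14717396 -0.30892835 -0.62008509]
stop px 259.83216783216784 141.26223776223776 151 286
stop px 259.8363636363636 140.96727272727273 150 275
```

View pics/top8.png

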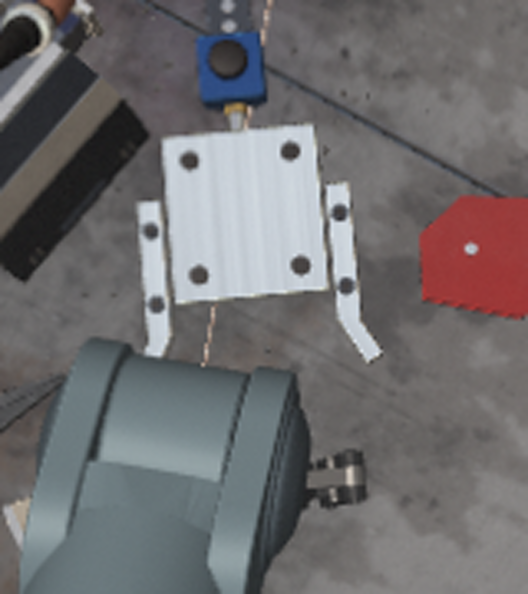

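The final view shows the plate square in the bay, with its front edge at row 130 against the plunger tip at (236,125). The stop hasn't measurably moved and the robot is clear.

```bash
python3 -c "
from plant import bot
print(bot.finish_job())"
```

```text
the job is handed in; nothing more can be done
None
```

The plate is in the jig against the plunger and the job is handed in at about 24.5 s: I pressed it to an estimated 6–7.5 N of plunger force, the blue stop showed no measurable shift, and I saw no contact with the magnet, angle iron or V-block.

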